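Make up the switch kit and the paint kit

TASK

Make up two kits from the stock on the bench. Into the tray with three bays go the screwdriver, the light switch and the roll of tape; into the tray with two bays go the paint brush and the smaller of the two tins. Lay the long tool in the long, narrow bay of its tray and give every other thing a bay to itself, each resting flat on the floor of its bay the way up it is now (the tools may point either way along the bay); set everything down without dropping it and leave the large tin, the spray can and the jar where they stand.

Things in the scene. Friction and masses are not known exactly. Their poses are not given: they have to be found in the camera images.
- tray3: Fixed tray, grey floor, off-white walls: 210 (x) by 156 (y) by 12 mm high; floor, walls and ribs 3 mm thick, ribs as high as walls. Origin: centre of its underside; z up, x roughly away from the robot. Three bays (inside sizes): a long one, 204 by 60 mm, centred at y = +45 mm; two short ones, 100 (x) by 87 mm (y), centred at x = +52 and x = -52 mm, y = -31.5 mm.
- tray2: Fixed tray, grey floor, off-white walls: 210 (x) by 156 (y) by 12 mm high; floor, walls and ribs 3 mm thick, ribs as high as walls. Origin: centre of its underside; z up, x roughly away from the robot. Two bays (inside sizes): a long narrow one, 204 by 60 mm, centred at y = -45 mm; a wide one, 204 (x) by 87 mm (y), centred at y = +31.5 mm.
- screwdriver: Screwdriver lying flat, 170 mm long along its x: black squarish handle (x = -85 to +5 mm, 26 mm wide, 24 mm high), thin steel blade (7 mm thick, 12 mm above the bench) towards +x. Origin: middle of its length, at its underside; z up. About 90 g; grip across the handle near x = -30 mm.
- brush: Flat paint brush lying flat, 172 mm long along its x, 20 mm thick: wooden handle 20 mm wide (x = -85 to -20 mm) widening to 28 mm, steel ferrule 38 mm wide (x = -1 to +25 mm), stiff dark bristles 36 mm wide towards +x. Origin: middle of its length, at its underside; z up. About 80 g; grip across the handle near x = -40 mm.
- switch: White surface-mounted light switch, a box 56 mm by 56 mm, 30 mm high, with a rocker standing up 5 mm on top. Origin: centre of its underside; z up; x and y along its sides. About 70 g.
- tape: Roll of black insulating tape lying flat: ring 60 mm outer diameter, 34 mm hole, 24 mm high. Origin: centre of its underside; z up. About 50 g.
- small_tin: Small paint tin standing upright: steel with a paper label, 56 mm diameter, 60 mm high. Origin: centre of its underside; z up. About 220 g.
- large_tin: Large paint tin standing among the stock, 84 mm diameter, 68 mm high. Not for the kits: leave it where it stands. Origin: centre of its underside.
- spray_can: Bystander: spray can, grey with a red cap, 52 mm diameter, 150 mm high, standing to the left of the trays. Origin: centre of its underside.
- jar: Bystander: lidded jar, 72 mm diameter, 85 mm high, standing to the right of the trays. Origin: centre of its underside.

How it is judged (in metres and radians):
At the end, for the whole second after the job is handed in: Screwdriver in tray3's long bay, switch and tape in its two short bays, one each; brush in tray2's long bay, small tin in its wide bay. Long tools within 30 mm of mid-bay; all on the bay floor (underside < 7 mm above the tray's), flat or upright within 0.15 rad, at rest (x of screwdriver in the frame of tray3 between -0.03 and 0.03 m and y of screwdriver in the frame of tray3 between 0.02 and 0.07 m and (((x of switch in the frame of tray3 between 0.015 and 0.09 m and y of switch in the frame of tray3 between -0.075 and 0.012 m) and (x of tape in the frame of tray3 between -0.09 and -0.015 m and y of tape in the frame of tray3 between -0.075 and 0.012 m)) or ((x of tape in the frame of tray3 between 0.015 and 0.09 m and y of tape in the frame of tray3 between -0.075 and 0.012 m) and (x of switch in the frame of tray3 between -0.09 and -0.015 m and y of switch in the frame of tray3 between -0.075 and 0.012 m))) and x of brush in the frame of tray2 between -0.03 and 0.03 m and y of brush in the frame of tray2 between -0.07 and -0.02 m and x of small_tin in the frame of tray2 between -0.09 and 0.09 m and y of small_tin in the frame of tray2 between -0.012 and 0.075 m and z of screwdriver in the frame of tray3 between 0 and 0.007 m and angle between each of screwdriver, brush, switch, tape, small_tin's own z axis and vertical below 0.15 rad and linear speed of each of screwdriver, brush, switch, tape, small_tin below 0.02 m/s and angular speed of each of screwdriver, brush, switch, tape, small_tin below 0.3 rad/s and z of brush in the frame of tray2 between 0 and 0.007 m and z of switch in the frame of tray3 between 0 and 0.007 m and z of tape in the frame of tray3 between 0 and 0.007 m and z of small_tin in the frame of tray2 between 0 and 0.007 m); the robot touches nothing.
It fails at once if the large tin was pushed (more than 25 mm) or tipped over (distance of large_tin from where it was at the start of the episode above 0.025 m or angle between large_tin's own z axis and vertical above 0.5 rad).
It fails at once if the spray can was pushed (more than 25 mm) or tipped over (distance of spray_can from where it was at the start of the episode above 0.025 m or angle between spray_can's own z axis and vertical above 0.5 rad).
It fails at once if the jar was pushed (more than 25 mm) or tipped over (distance of jar from where it was at the start of the episode above 0.025 m or angle between jar's own z axis and vertical above 0.5 rad).
It fails at once if something of the kits was dropped or thrown (falling free faster than 0.8 m/s, a drop of more than about 30 mm) ((linear speed of screwdriver above 0.8 m/s and contact force between the fingers and screwdriver below 0.05 N) or (linear speed of brush above 0.8 m/s and contact force between the fingers and brush below 0.05 N) or (linear speed of switch above 0.8 m/s and contact force between the fingers and switch below 0.05 N) or (linear speed of tape above 0.8 m/s and contact force between the fingers and tape below 0.05 N) or (linear speed of small_tin above 0.8 m/s and contact force between the fingers and small_tin below 0.05 N)).
It also fails if it takes over 128 s, if anything falls off the work surface, if the arm or the gripper's body presses on something with over 40 N, if the wrist force passes 120 N, or if a joint passes its speed limit or range.

ROBOT

A 7-joint arm with a two-finger parallel gripper is mounted at the origin on the work surface. World frame = base frame: x ahead of the robot, y to its left, z up, the work surface at z = 0. Lengths are in m, angles in degrees, forces in N, time in s.
With the tool pointing down it reaches from about 0.4 to 0.925 m from the base axis. Payload 4.1 kg.
Tool frame: the origin (TCP) lies midway between the tips of the shut fingers; the grasp point (between the pads) lies 19 mm behind it; z points along the fingers, y is the line along which they close (so a half turn about z gives the same grasp; the last joint's range is limited). The gripper opens to 85 mm and grips with 20 to 120 N. Pads are 22 mm wide; open, the fingers measure 114 mm over their backs; the gripper's body (76 mm by 85 mm) begins 54 mm behind the grasp point. The pads swing forward as they close: fully open they stand 13 mm farther back than shut.
Start: joints at [-5.672, 22.827, 2.584, 88.041, -1.071, 69.15, -2.905], TCP at [0.65, 0, 0.231] pointing down, gripper open.
Joint ranges: [-161.44, 161.44], [-28.35, 127.94], [-78.24, 83.42], [0, 140.83], [-78.03, 258.03], [13.02, 114.36], [-168.23, 168.23]. Speed limits (degrees/s): [147.25, 147.25, 180, 180, 180, 180, 180].

INTERFACE

Orientations are given as a 3x3 rotation matrix whose columns are the frame's x, y, z axes.
In Python, from plant import bot, vision, finder gives the robot as it stands.
- The arm moves only by the tool arm_command, never from a script. Its argument "motion" is a list of rows, each an object of numbers: "x", "y", "z": the shift along the tool's x, y, z in m; "wx", "wy", "wz": the turn, a rotation vector about the tool's x, y, z in rad; "gripper": the finger opening in m, from 0 to 0.0854. In form: [{"x": .., "y": .., "z": .., "wx": .., "wy": .., "wz": .., "gripper": ..}, ...]. A call has 1 to 12 rows; each row is the pose to reach, as a shift and turn from the pose commanded when the call began, along the tool's axes at that moment; what a row does not reach only later rows make up. A row lasts 1/8 s, in which the tool goes at most 62.5 mm and 10.7 degrees, less where a joint would pass 70% of its speed; a pose out of reach is approached as far as the arm can. A call with a gripper value outside its range is refused whole. The fingers move at their own pace and stop on an object; the grip force is fixed at half the most. Time passes only in rows, so rows that repeat a pose let the fingers close. It gives the time, the measured TCP pose, the force, the opening and the grip force at its end, in the units of the state.
- bot.observe(): the state, without advancing time (a new reading comes with each control period).
- vision.grab_frame(name): name is "scene" or "side" or "wrist"; returns (picture, depth): 400x640x3 uint8, red, green, blue; 400x640 float32, m along the optical axis (not along the pixel's ray), 0 where there is no reading.
- vision.get_calibration(name): a dict with "vertical_fov" (degrees; the focal length in pixels is half the picture's height over the tangent of half this angle, whatever the lens; pixels are square), "cx", "cy" (the principal point, pixels), "R" (3x3) and "t" (3): a world point X has camera coordinates R X + t; the wrist camera has in their place "T_tool_cam" (4x4, takes a point from camera to tool coordinates, whose origin is the TCP and whose axes are the flange's). Camera axes: x right, y down, z forward; pixel columns grow to the right and rows downward; lengths in m; the calibration is good to about 2 mm. A picture is of the moment at which its call begins: read the wrist's pose just before it. get_calibration takes no time and is no camera call.
- bot.hand_in(): hands the job in; it is judged then, once.
Trained networks look in the newest picture that a camera, given by its name, has taken for a name from the list of things; names that differ only in an ending like _2 or _b are one class to them, and where a whole thing is asked for, a point or a joint stands for the part that bears it (a point fixed in the world has none). Each returns a list of dicts, best first, with "confidence" (0 to 1); they miss things now and then, are a little off and sometimes report something else, mostly with a low value. They report only what shows in the picture. A call takes as long as a camera call.
- finder.outline_of(camera, label): "mask" (400x640 bool, what is visible of it).
- finder.landmark_of(camera, label): "position" ([x, y, z] in m, in the coordinates of the camera as it stood for that picture, good to about 4 mm: a listed point, or the origin of a listed thing).
The state is a dict: "time_s": time; "joint_positions": joint angles; "qvel": joint speeds; "effort": joint torques, N m; "tool_pos": TCP position; "tcp_rot": TCP orientation; "force": force on the tool from outside, world axes, zero at the start; "wrist_torque": the same for the moment, N m; "gripper_width": finger opening in m; "finger_force": force on a finger pad.
Only numpy, scipy, OpenCV 4.12 (cv2) and the standard library are available. Lean on these libraries where they do the work, as an engineer would, in place of code of your own. Each camera call takes 0.05 s, during which the arm holds its last target. There are 200 camera calls.

## Working session

There is one attempt and no reset: what is moved stays moved. The work goes in short steps, Python scripts to look and compute and a tool call to move; the robot and the scene stay as the last step left them, time stands still between calls to the robot, and variables do not carry over. Pictures are saved under pics/ and viewed, at most 14 in all, crops included, and the job is handed in when it is done.

Besides the shell and the picture viewer there is one more tool, called after ">>>" as name(argument=value, ...), one argument or row to a line, values as JSON. arm_command: Moves the arm, as the interface text tells. Its arguments: {"type":"object","properties":{"motion":{"type":"array","items":{"type":"object","properties":{"x":{"type":"number"},"y":{"type":"number"},"z":{"type":"number"},"wx":{"type":"number"},"wy":{"type":"number"},"wz":{"type":"number"},"gripper":{"type":"number"}}}}},"required":["motion"]}

```bash
ls; mkdir -p pics
cat > h.py <<'E'
import numpy as np, cv2
from plant import bot, vision, finder
def cal(c):
    k=vision.get_calibration(c); f=200/np.tan(np.radians(k["vertical_fov"])/2); return k,f
def toworld(c,P,st=None):
    k,f=cal(c); P=np.atleast_2d(P)
    if c=="wrist":
        T=np.array(k["T_tool_cam"]); P=P@T[:3,:3].T+T[:3,3]
        return P@np.array(st["tcp_rot"]).T+np.array(st["tool_pos"])
    return (P-np.array(k["t"]))@np.array(k["R"])
def cloud(c,D,mask,st=None):
    k,f=cal(c); v,u=np.nonzero(mask&(D>0)); d=D[v,u]
    return toworld(c,np.c_[(u-k["cx"])/f*d,(v-k["cy"])/f*d,d],st)
def save(n,im): cv2.imwrite("pics/%s.png"%n,im[:,:,::-1])
E
python3 - <<'E'
from h import *
for c in ("scene","side"):
    im,D=vision.grab_frame(c); save(c+"0",im); print(c,cal(c))
    for n in "tray3 tray2 screwdriver brush switch tape small_tin large_tin spray_can jar".split():
        L=finder.landmark_of(c,n)[:2]; O=finder.outline_of(c,n)[:1]
        s=[(round(l["confidence"],2),toworld(c,l["position"])[0].round(3).tolist()) for l in L]
        if O:
            P=cloud(c,D,O[0]["mask"])
            top=np.percentile(P[:,2],95) if len(P) else 0
            q=P[P[:,2]>top-.008]; r=cv2.minAreaRect((q[:,:2]*1000).astype(np.float32)) if len(q) else None
            v,u=np.nonzero(O[0]["mask"]); print(n,s,round(O[0]["confidence"],2),"px",int(u.mean()),int(v.mean()),"top",round(top,4),[np.round(x,1) for x in r] if r else "")
        else: print(n,s)
print(bot.observe()["time_s"], bot.observe()["tcp_rot"])
E
```

```text
pics
scene ({'vertical_fov': 44.49167116336239, 'cx': 323.19519468916275, 'cy': 187.93710092009007, 'R': array([[-0.82065855,  0.57119943,  0.01583532],
       [ 0.4394295 ,  0.64857064, -0.62149645],
       [-0.36526874, -0.50307787, -0.78325692]]), 't': array([ 0.48477902, -0.24280125,  1.65510995])}, np.float64(488.9665240518921))
tray3 [(0.75, [0.525, -0.297, 0.002]), (0.65, [0.52, 0.316, 0.006])] 0.97 px 410 259 top 0.0131 [array([525.7, 312.5]), array([213.8, 161.3]), np.float64(5.0)]
tray2 [(0.75, [0.525, -0.297, 0.002]), (0.65, [0.52, 0.316, 0.006])] 0.97 px 410 259 top 0.0131 [array([525.7, 312.5]), array([213.8, 161.3]), np.float64(5.0)]
screwdriver [(0.58, [0.667, 0.11, 0.007])] 0.81 px 330 225 top 0.0279 [array([661.4, 109. ]), array([ 28.7, 154.5]), np.float64(82.8)]
brush [(0.78, [0.666, -0.0, 0.002])] 0.68 px 300 203 top 0.0241 [array([660.7,   2. ]), array([171.4,  39.2]), np.float64(1.4)]
switch [(0.94, [0.469, 0.111, 0.004])] 0.73 px 381 196 top 0.0382 [array([467.4, 116.6]), array([54.4, 57.2]), np.float64(2.4)]
tape [(0.66, [0.669, -0.108, 0.004])] 0.87 px 280 177
[... 1742 characters left out ...]
0.7, [0.469, -0.122, 0.001])] 0.82 px 347 174 top 0.0655 [array([466. , -93.1]), array([109.8,  52.9]), np.float64(89.2)]
large_tin [(0.89, [0.471, -0.01, 0.004]), (0.63, [0.574, -0.531, -0.002])] 0.55 px 341 196 top 0.0723 [array([470.3,  -6.1]), array([76.2, 84.9]), np.float64(9.8)]
spray_can [(0.58, [0.517, 0.565, 0.0])] 0.55 px 289 340 top 0.1509 [array([514.9, 567. ]), array([28.8, 31.5]), np.float64(9.7)]
jar [(0.75, [0.576, -0.53, -0.001])] 0.7 px 336 112 top 0.0886 [array([ 573.1, -527.1]), array([63.7, 70.8]), np.float64(34.3)]
2.1 [[-7.46801576e-05  9.99999987e-01  1.40510709e-04]
 [ 9.99999997e-01  7.46778314e-05  1.65609567e-05]
 [ 1.65504634e-05  1.40511945e-04 -9.99999990e-01]]
```

View pics/scene0.png

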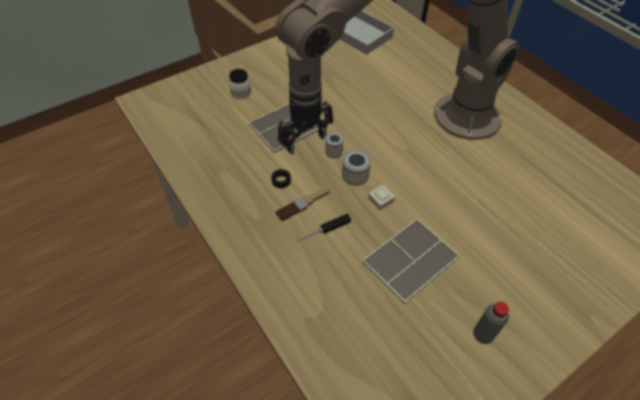

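View pics/side0.png

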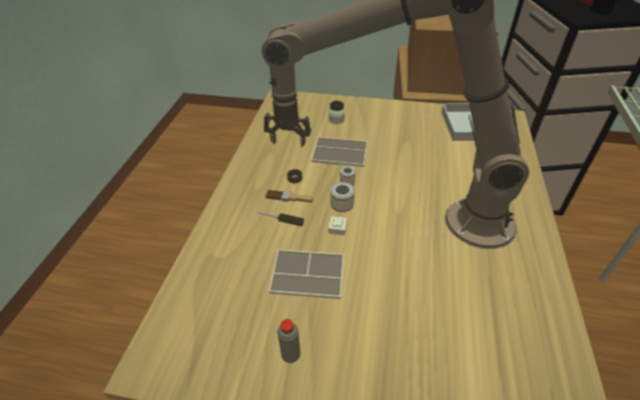

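The left tray (px 410,259 scene, y≈+0.31) is the three-bay one. The right tray (side px 339,151) has two bays. Both tools have their handles towards the robot, and the detections agree with the pictures. Next I'll refine with the wrist camera.

```bash
cat >> h.py <<'E'
def wlook(names,tag=None):
    st=bot.observe(); im,D=vision.grab_frame("wrist")
    if tag: save(tag,im)
    for n in names:
        L=finder.landmark_of("wrist",n)[:2]; O=finder.outline_of("wrist",n)[:1]
        s=[(round(l["confidence"],2),toworld("wrist",l["position"],st)[0].round(3).tolist()) for l in L]
        t=""
        if O:
            P=cloud("wrist",D,O[0]["mask"],st)
            if len(P):
                top=np.percentile(P[:,2],95); q=P[P[:,2]>top-.008]
                r=cv2.minAreaRect((q[:,:2]*1000).astype(np.float32)); v,u=np.nonzero(O[0]["mask"])
                t=(round(O[0]["confidence"],2),"px",int(u.min()),int(u.max()),int(v.min()),int(v.max()),"top",round(top,4),[np.round(x,1).tolist() for x in r])
        print(n,s,t)
    return st,im,D
E
python3 - <<'E'
from h import *
print(cal("wrist"))
wlook("screwdriver brush switch tape small_tin large_tin".split(),"w0")
print(bot.observe()["time_s"])
E
```

```text
({'vertical_fov': 70.7431392696182, 'cx': 316.58373085521447, 'cy': 198.32963625283054, 'T_tool_cam': array([[-1.26368823e-03, -9.53437232e-01, -3.01588872e-01,
         7.68716746e-02],
       [ 9.99999154e-01, -1.11202718e-03, -6.74557528e-04,
        -1.17498457e-03],
       [ 3.07773239e-04, -3.01589469e-01,  9.53437831e-01,
        -1.42436540e-01],
       [ 0.00000000e+00,  0.00000000e+00,  0.00000000e+00,
         1.00000000e+00]])}, np.float64(281.7232867637509))
screwdriver [(0.67, [0.669, 0.105, 0.003])] (0.87, 'px', 260, 403, 61, 95, 'top', np.float64(0.0249), [[659.1, 107.8], [26.0, 152.4], 83.0])
brush [(0.59, [0.663, -0.002, -0.002])] (0.94, 'px', 259, 393, 155, 186, 'top', np.float64(0.0207), [[660.9, 1.2], [171.9, 37.0], 0.1])
switch [(0.76, [0.471, 0.111, -0.0]), (0.23, [0.469, -0.121, -0.001])] (0.79, 'px', 127, 192, 48, 102, 'top', np.float64(0.0356), [[467.2, 113.4], [56.6, 55.5], 1.2])
tape [(0.93, [0.665, -0.11, 0.0])] (0.76, 'px', 310, 351, 225, 269, 'top', np.float64(0.0249), [[667.9, -110.3], [57.0, 58.6], 0.0])
small_tin [(0.8, [0.47, -0.12, 0.001])] (0.73, 'px', 153, 212, 232, 289, 'top', np.float64(0.0628), [[511.6, -58.8], [204.4, 45.5], 50.5])
large_tin [(0.65, [0.471, -0.006, -0.0])] (0.86, 'px', 121, 215, 143, 220, 'top', np.float64(0.0708), [[470.8, -4.9], [82.6, 83.2], 75.1])
2.75
```

View pics/w0.png

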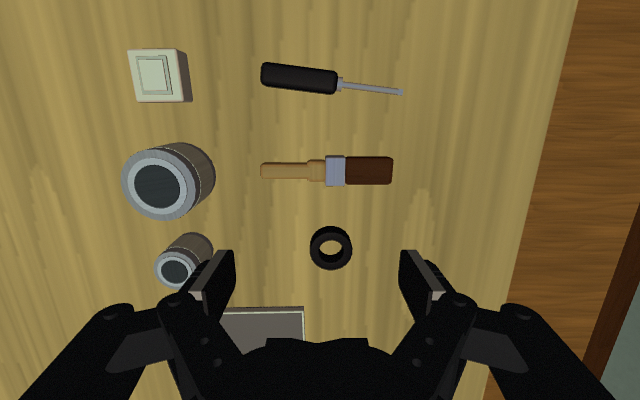

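The wrist picture shows all five kit items: switch (160,75), screwdriver (330,78), brush (325,170), tape (330,247), small tin (185,265). These match the scene measurements. Next I'll look at tray3 from above.

>>> arm_command(
  motion=[
    {"x": 0.18, "y": -0.125, "z": -0.1},
    {"x": 0.18, "y": -0.125, "z": -0.1},
    {"x": 0.18, "y": -0.125, "z": -0.1},
    {"x": 0.18, "y": -0.125, "z": -0.1},
    {"x": 0.18, "y": -0.125, "z": -0.1},
    {"x": 0.18, "y": -0.125, "z": -0.1},
    {"x": 0.18, "y": -0.125, "z": -0.1},
  ],
)

```text
invalid input
```

```bash
cat >> h.py <<'E'
def tray(tag):
    st,im,D=wlook(["tray3"],tag); O=finder.outline_of("wrist","tray3")[0]
    P=cloud("wrist",D,O["mask"],st); P=P[(P[:,2]>-.01)&(P[:,2]<.03)]
    r=cv2.minAreaRect((P[:,:2]*1000).astype(np.float32)); print("all",np.round(cv2.boxPoints(r),1).tolist(),[np.round(x,1) for x in r])
    # walls = bright pixels
    g=im.max(2); k=O["mask"]; th,_=cv2.threshold(g[k].reshape(-1,1),0,255,cv2.THRESH_OTSU)
    W=cloud("wrist",D,k&(g>th),st); F=cloud("wrist",D,k&(g<th-20),st)
    print("wall z",np.percentile(W[:,2],[5,50,95]).round(4),"floor z",np.percentile(F[:,2],[5,50,95]).round(4))
    q=W[W[:,2]>.007]; r=cv2.minAreaRect((q[:,:2]*1000).astype(np.float32)); print("wall rect",[np.round(x,1) for x in r])
    F=F.astype(float); 
    print(st["tool_pos"],st["time_s"])
E
python3 -c "
from h import *
tray('t3')"
```

```text
tray3 [(0.98, [0.526, -0.299, 0.004])] (0.87, 'px', 220, 304, 306, 354, 'top', np.float64(0.0116), [[563.5, -146.9], [331.1, 134.7], 88.8])
all [[491.79998779296875, -221.5], [496.5, -313.20001220703125], [632.5999755859375, -306.20001220703125], [627.9000244140625, -214.5]] [array([ 562.2, -263.8]), array([136.3,  91.8]), np.float64(2.9)]
wall z [0.0035 0.0118 0.0129] floor z [0.0016 0.0029 0.0076]
wall rect [array([ 575.4, -225.6]), array([ 51.5, 134.2]), np.float64(67.4)]
[6.50027003e-01 5.08485025e-05 2.31337954e-01] 2.75
```

View pics/t3.png

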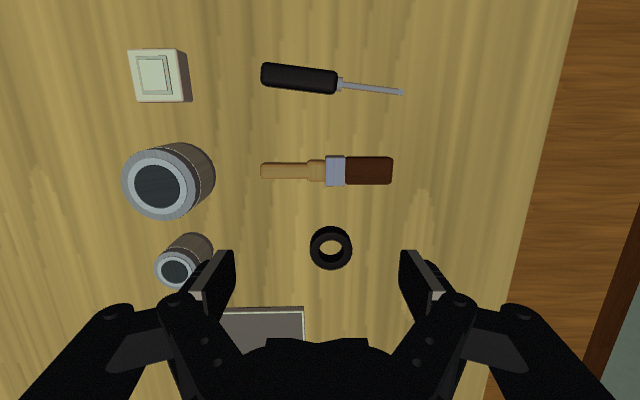

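The call was refused and the arm has not moved (same view as before). I'll give all the keys this time.

>>> arm_command(
  motion=[
    {"x": 0.18, "y": -0.125, "z": -0.1, "wx": 0, "wy": 0, "wz": 0, "gripper": 0.085},
    {"x": 0.18, "y": -0.125, "z": -0.1, "wx": 0, "wy": 0, "wz": 0, "gripper": 0.085},
    {"x": 0.18, "y": -0.125, "z": -0.1, "wx": 0, "wy": 0, "wz": 0, "gripper": 0.085},
    {"x": 0.18, "y": -0.125, "z": -0.1, "wx": 0, "wy": 0, "wz": 0, "gripper": 0.085},
    {"x": 0.18, "y": -0.125, "z": -0.1, "wx": 0, "wy": 0, "wz": 0, "gripper": 0.085},
    {"x": 0.18, "y": -0.125, "z": -0.1, "wx": 0, "wy": 0, "wz": 0, "gripper": 0.085},
    {"x": 0.18, "y": -0.125, "z": -0.1, "wx": 0, "wy": 0, "wz": 0, "gripper": 0.085},
  ],
)

```text
time_s: 3.82
tool_pos: [0.5255, 0.1781, 0.3304]
tcp_rot: [[0.003, 1.0, -0.001], [1.0, -0.003, -0.001], [-0.001, -0.001, -1.0]]
force: [-0.2, -0.6, 0.4]
gripper_width: 0.0851
finger_force: 0.0
```

```bash
python3 -c "
from h import *
tray('t3b')"
```

```text
tray3 [(0.88, [0.523, 0.314, 0.005])] Traceback (most recent call last):
  File "<string>", line 3, in <module>
    tray('t3b')
    ~~~~^^^^^^^
  File "h.py", line 31, in tray
    st,im,D=wlook(["tray3"],tag); O=finder.outline_of("wrist","tray3")[0]
                                    ~~~~~~~~~~~~~~~~~~~~~~~~~~~~~~~~~~^^^
IndexError: list index out of range
```

View pics/t3b.png

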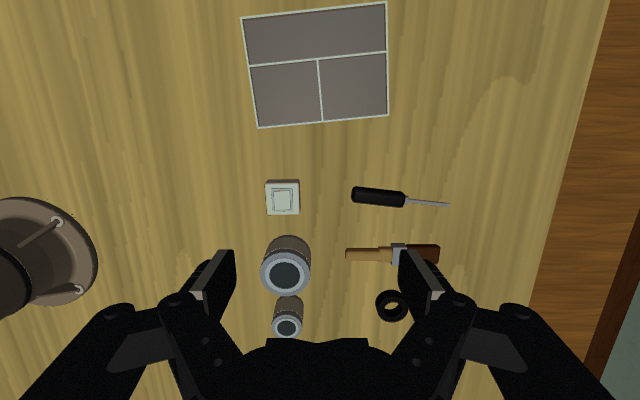

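The wrist view shows tray3 with corners near (241,17), (386,2), (388,115) and (258,127). The long bay is at the top (+y). The network missed it, so I'll segment it by colour.

```bash
cat >> h.py <<'E'
def tray2d(poly):
    st=bot.observe(); im,D=vision.grab_frame("wrist")
    hsv=cv2.cvtColor(im,cv2.COLOR_RGB2HSV); m=np.zeros((400,640),np.uint8); cv2.fillPoly(m,[np.array(poly,np.int32)],1)
    k=cv2.morphologyEx(((m>0)&(hsv[:,:,1]<60)).astype(np.uint8),cv2.MORPH_OPEN,np.ones((3,3)))>0
    P=cloud("wrist",D,k,st); P=P[(P[:,2]>-.02)&(P[:,2]<.04)]
    r=cv2.minAreaRect((P[:,:2]*1000).astype(np.float32)); print("rect",[np.round(x,1).tolist() for x in r])
    F=cloud("wrist",D,k&(hsv[:,:,2]<160),st); print("z pct",np.percentile(P[:,2],[2,50,98]).round(4),np.median(F[:,2]))
    print(st["tool_pos"],bot.observe()["time_s"])
E
python3 -c "
from h import *
tray2d([(232,8),(395,0),(398,122),(250,136)])
wlook(['switch','screwdriver'])"
```

```text
rect [[527.3, 314.7], [213.5, 160.9], 5.1]
z pct [0.0012 0.0031 0.0126] 0.0029692368383991696
[0.52531391 0.17907359 0.33074843] 4.075
switch [(0.75, [0.466, 0.114, -0.002]), (0.61, [0.661, 0.002, -0.001])] (0.64, 'px', 265, 301, 180, 216, 'top', np.float64(0.0357), [[466.5, 113.7], [55.4, 55.9], 0.3])
screwdriver [(0.64, [0.671, 0.108, 0.0]), (0.27, [0.467, 0.11, -0.001])] (0.98, 'px', 351, 448, 186, 208, 'top', np.float64(0.0247), [[663.0, 107.5], [26.4, 161.8], 83.7])
```

>>> arm_command(
  motion=[
    {"x": -0.066, "y": -0.058, "z": 0.06, "wx": 0, "wy": 0, "wz": 0, "gripper": 0.085},
    {"x": -0.066, "y": -0.058, "z": 0.12, "wx": 0, "wy": 0, "wz": 0, "gripper": 0.085},
    {"x": -0.066, "y": -0.058, "z": 0.18, "wx": 0, "wy": 0, "wz": 0, "gripper": 0.085},
    {"x": -0.066, "y": -0.058, "z": 0.23, "wx": 0, "wy": 0, "wz": 0, "gripper": 0.085},
    {"x": -0.066, "y": -0.058, "z": 0.26, "wx": 0, "wy": 0, "wz": 0, "gripper": 0.085},
    {"x": -0.066, "y": -0.058, "z": 0.26, "wx": 0, "wy": 0, "wz": 0, "gripper": 0.085},
    {"x": -0.066, "y": -0.058, "z": 0.29, "wx": 0, "wy": 0, "wz": 0, "gripper": 0.085},
    {"x": -0.066, "y": -0.058, "z": 0.31, "wx": 0, "wy": 0, "wz": 0, "gripper": 0.085},
    {"x": -0.066, "y": -0.058, "z": 0.321, "wx": 0, "wy": 0, "wz": 0, "gripper": 0.085},
    {"x": -0.066, "y": -0.058, "z": 0.321, "wx": 0, "wy": 0, "wz": 0, "gripper": 0.085},
    {"x": -0.066, "y": -0.058, "z": 0.321, "wx": 0, "wy": 0, "wz": 0, "gripper": 0.085},
  ],
)

```text
time_s: 5.7
tool_pos: [0.4682, 0.1144, 0.0115]
tcp_rot: [[-0.0, 1.0, 0.002], [1.0, 0.0, 0.001], [0.001, 0.002, -1.0]]
force: [0.1, 0.4, 0.0]
gripper_width: 0.0853
finger_force: 0.0
```

>>> arm_command(
  motion=[
    {"x": 0, "y": 0, "z": 0, "wx": 0, "wy": 0, "wz": 0, "gripper": 0.04},
    {"x": 0, "y": 0, "z": 0, "wx": 0, "wy": 0, "wz": 0, "gripper": 0.04},
    {"x": 0, "y": 0, "z": 0, "wx": 0, "wy": 0, "wz": 0, "gripper": 0.04},
    {"x": 0, "y": 0, "z": 0, "wx": 0, "wy": 0, "wz": 0, "gripper": 0.04},
    {"x": 0, "y": 0, "z": 0, "wx": 0, "wy": 0, "wz": 0, "gripper": 0.04},
    {"x": 0, "y": 0, "z": 0, "wx": 0, "wy": 0, "wz": 0, "gripper": 0.04},
  ],
)

```text
time_s: 6.45
tool_pos: [0.4677, 0.1142, 0.0112]
tcp_rot: [[-0.0, 1.0, 0.001], [1.0, 0.0, 0.0], [0.0, 0.001, -1.0]]
force: [-0.9, -0.5, 5.6]
gripper_width: 0.0546
finger_force: 63.9
```

>>> arm_command(
  motion=[
    {"x": 0, "y": 0, "z": -0.03, "wx": 0, "wy": 0, "wz": 0, "gripper": 0.04},
    {"x": 0.01, "y": 0.002, "z": -0.06, "wx": 0, "wy": 0, "wz": 0, "gripper": 0.04},
    {"x": 0.06, "y": 0.005, "z": -0.06, "wx": 0, "wy": 0, "wz": -0.08, "gripper": 0.04},
    {"x": 0.11, "y": 0.01, "z": -0.06, "wx": 0, "wy": 0, "wz": -0.08, "gripper": 0.04},
    {"x": 0.15, "y": 0.01, "z": -0.06, "wx": 0, "wy": 0, "wz": -0.08, "gripper": 0.04},
    {"x": 0.163, "y": 0.01, "z": -0.05, "wx": 0, "wy": 0, "wz": -0.08, "gripper": 0.04},
    {"x": 0.163, "y": 0.01, "z": -0.04, "wx": 0, "wy": 0, "wz": -0.08, "gripper": 0.04},
    {"x": 0.163, "y": 0.01, "z": -0.02, "wx": 0, "wy": 0, "wz": -0.08, "gripper": 0.04},
    {"x": 0.163, "y": 0.01, "z": -0.01, "wx": 0, "wy": 0, "wz": -0.08, "gripper": 0.04},
    {"x": 0.163, "y": 0.01, "z": -0.005, "wx": 0, "wy": 0, "wz": -0.08, "gripper": 0.04},
    {"x": 0.163, "y": 0.01, "z": -0.003, "wx": 0, "wy": 0, "wz": -0.08, "gripper": 0.04},
    {"x": 0.163, "y": 0.01, "z": -0.003, "wx": 0, "wy": 0, "wz": -0.08, "gripper": 0.04},
  ],
)

```text
time_s: 7.95
tool_pos: [0.4773, 0.2757, 0.0143]
tcp_rot: [[-0.079, 0.997, 0.0], [0.997, 0.079, -0.001], [-0.001, -0.0, -1.0]]
force: [-1.7, -2.2, 5.8]
gripper_width: 0.0544
finger_force: 64.2
```

>>> arm_command(
  motion=[
    {"x": 0, "y": 0, "z": 0, "wx": 0, "wy": 0, "wz": 0, "gripper": 0.075},
    {"x": 0, "y": 0, "z": 0, "wx": 0, "wy": 0, "wz": 0, "gripper": 0.075},
    {"x": 0, "y": 0, "z": 0, "wx": 0, "wy": 0, "wz": 0, "gripper": 0.075},
    {"x": 0, "y": 0, "z": 0, "wx": 0, "wy": 0, "wz": 0, "gripper": 0.075},
    {"x": 0, "y": 0, "z": -0.04, "wx": 0, "wy": 0, "wz": 0, "gripper": 0.075},
    {"x": 0, "y": 0, "z": -0.09, "wx": 0, "wy": 0, "wz": 0, "gripper": 0.085},
    {"x": 0, "y": 0, "z": -0.09, "wx": 0, "wy": 0, "wz": 0, "gripper": 0.085},
  ],
)

```text
time_s: 8.82
tool_pos: [0.48, 0.279, 0.1075]
tcp_rot: [[-0.08, 0.997, 0.008], [0.997, 0.08, 0.005], [0.004, 0.008, -1.0]]
force: [-0.3, 0.3, 0.5]
gripper_width: 0.0849
finger_force: 0.0
```

>>> arm_command(
  motion=[
    {"x": -0.03, "y": 0.025, "z": -0.01, "wx": 0, "wy": 0, "wz": -0.18, "gripper": 0.07},
    {"x": -0.06, "y": 0.05, "z": -0.01, "wx": 0, "wy": 0, "wz": -0.36, "gripper": 0.07},
    {"x": -0.09, "y": 0.075, "z": -0.01, "wx": 0, "wy": 0, "wz": -0.54, "gripper": 0.07},
    {"x": -0.12, "y": 0.1, "z": -0.01, "wx": 0, "wy": 0, "wz": -0.72, "gripper": 0.07},
    {"x": -0.15, "y": 0.125, "z": -0.01, "wx": 0, "wy": 0, "wz": -0.9, "gripper": 0.07},
    {"x": -0.177, "y": 0.146, "z": -0.01, "wx": 0, "wy": 0, "wz": -1.08, "gripper": 0.07},
    {"x": -0.177, "y": 0.146, "z": -0.01, "wx": 0, "wy": 0, "wz": -1.26, "gripper": 0.07},
    {"x": -0.177, "y": 0.146, "z": -0.01, "wx": 0, "wy": 0, "wz": -1.37, "gripper": 0.07},
    {"x": -0.177, "y": 0.146, "z": 0.02, "wx": 0, "wy": 0, "wz": -1.37, "gripper": 0.07},
    {"x": -0.177, "y": 0.146, "z": 0.04, "wx": 0, "wy": 0, "wz": -1.37, "gripper": 0.07},
    {"x": -0.177, "y": 0.146, "z": 0.04, "wx": 0, "wy": 0, "wz": -1.37, "gripper": 0.07},
  ],
)

```text
time_s: 10.2
tool_pos: [0.6346, 0.1118, 0.0606]
tcp_rot: [[-0.993, 0.12, -0.005], [0.12, 0.993, -0.001], [0.005, -0.002, -1.0]]
force: [-0.3, -0.6, 0.1]
gripper_width: 0.0699
finger_force: 0.0
```

>>> arm_command(
  motion=[
    {"x": -0.002, "y": 0, "z": 0.02, "wx": 0, "wy": 0, "wz": 0, "gripper": 0.07},
    {"x": -0.002, "y": 0, "z": 0.04, "wx": 0, "wy": 0, "wz": 0, "gripper": 0.07},
    {"x": -0.002, "y": 0, "z": 0.05, "wx": 0, "wy": 0, "wz": 0, "gripper": 0.07},
    {"x": -0.002, "y": 0, "z": 0.05, "wx": 0, "wy": 0, "wz": 0, "gripper": 0.05},
    {"x": -0.002, "y": 0, "z": 0.05, "wx": 0, "wy": 0, "wz": 0, "gripper": 0.035},
    {"x": -0.002, "y": 0, "z": 0.05, "wx": 0, "wy": 0, "wz": 0, "gripper": 0.01},
    {"x": -0.002, "y": 0, "z": 0.05, "wx": 0, "wy": 0, "wz": 0, "gripper": 0.01},
    {"x": -0.002, "y": 0, "z": 0.05, "wx": 0, "wy": 0, "wz": 0, "gripper": 0.01},
    {"x": -0.002, "y": 0, "z": 0.05, "wx": 0, "wy": 0, "wz": 0, "gripper": 0.01},
    {"x": -0.002, "y": 0, "z": 0.05, "wx": 0, "wy": 0, "wz": 0, "gripper": 0.01},
  ],
)

```text
time_s: 11.45
tool_pos: [0.6396, 0.1123, 0.0144]
tcp_rot: [[-0.993, 0.12, 0.002], [0.12, 0.993, 0.0], [-0.002, 0.001, -1.0]]
force: [-0.8, -0.5, 6.0]
gripper_width: 0.024
finger_force: 61.5
```

>>> arm_command(
  motion=[
    {"x": 0, "y": 0, "z": -0.03, "wx": 0, "wy": 0, "wz": 0, "gripper": 0.01},
    {"x": 0.01, "y": 0.01, "z": -0.07, "wx": 0, "wy": 0, "wz": 0, "gripper": 0.01},
    {"x": 0.04, "y": 0.05, "z": -0.08, "wx": 0, "wy": 0, "wz": -0.05, "gripper": 0.01},
    {"x": 0.07, "y": 0.09, "z": -0.08, "wx": 0, "wy": 0, "wz": -0.1, "gripper": 0.01},
    {"x": 0.1, "y": 0.13, "z": -0.08, "wx": 0, "wy": 0, "wz": -0.15, "gripper": 0.01},
    {"x": 0.13, "y": 0.17, "z": -0.08, "wx": 0, "wy": 0, "wz": -0.21, "gripper": 0.01},
    {"x": 0.155, "y": 0.205, "z": -0.08, "wx": 0, "wy": 0, "wz": -0.21, "gripper": 0.01},
    {"x": 0.172, "y": 0.224, "z": -0.08, "wx": 0, "wy": 0, "wz": -0.21, "gripper": 0.01},
    {"x": 0.172, "y": 0.224, "z": -0.08, "wx": 0, "wy": 0, "wz": -0.21, "gripper": 0.01},
    {"x": 0.172, "y": 0.224, "z": -0.05, "wx": 0, "wy": 0, "wz": -0.21, "gripper": 0.01},
    {"x": 0.172, "y": 0.224, "z": -0.03, "wx": 0, "wy": 0, "wz": -0.21, "gripper": 0.01},
    {"x": 0.172, "y": 0.224, "z": -0.03, "wx": 0, "wy": 0, "wz": -0.21, "gripper": 0.01},
  ],
)

```text
time_s: 12.95
tool_pos: [0.4943, 0.3527, 0.0411]
tcp_rot: [[-0.996, -0.088, -0.003], [-0.088, 0.996, -0.003], [0.004, -0.003, -1.0]]
force: [0.7, -0.4, -1.3]
gripper_width: 0.0242
finger_force: 60.8
```

```bash
python3 -c "
from h import *
for c in ('scene','side'):
    im,D=vision.grab_frame(c)
    print([(round(l['confidence'],2),toworld(c,l['position'])[0].round(3)) for n in ('screwdriver','switch') for l in finder.landmark_of(c,n)])
    (save('p1',cv2.resize(im[180:330,320:520],(800,600)))if c=='scene' else 0)
"
```

```text
[(0.68, array([0.523, 0.357, 0.03 ])), (0.79, array([0.475, 0.274, 0.005]))]
[(0.53, array([0.525, 0.356, 0.029])), (0.47, array([ 0.516,  0.564, -0.001])), (0.78, array([0.475, 0.278, 0.001])), (0.21, array([ 0.469, -0.119, -0.   ]))]
```

View pics/p1.png

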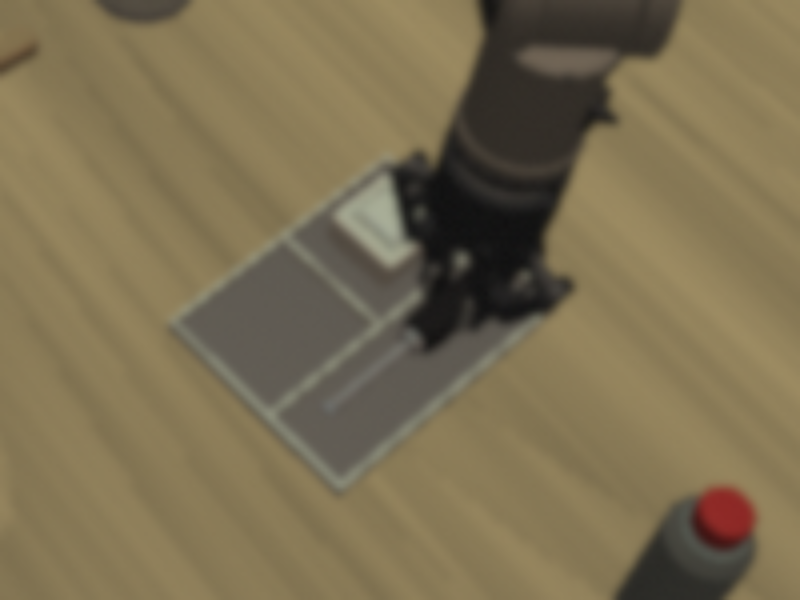

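The screwdriver hangs over the long bay with its handle toward the robot, and the switch is well inside its bay. Now I'll lower and release.

>>> arm_command(
  motion=[
    {"x": 0, "y": 0, "z": 0.012, "wx": 0, "wy": 0, "wz": 0, "gripper": 0.01},
    {"x": 0, "y": 0, "z": 0.02, "wx": 0, "wy": 0, "wz": 0, "gripper": 0.01},
    {"x": 0, "y": 0, "z": 0.025, "wx": 0, "wy": 0, "wz": 0, "gripper": 0.01},
    {"x": 0, "y": 0, "z": 0.027, "wx": 0, "wy": 0, "wz": 0, "gripper": 0.01},
    {"x": 0, "y": 0, "z": 0.027, "wx": 0, "wy": 0, "wz": 0, "gripper": 0.01},
    {"x": 0, "y": 0, "z": 0.027, "wx": 0, "wy": 0, "wz": 0, "gripper": 0.01},
  ],
)

```text
time_s: 14.0
tool_pos: [0.4944, 0.3547, 0.0174]
tcp_rot: [[-0.996, -0.089, -0.001], [-0.089, 0.996, -0.002], [0.001, -0.002, -1.0]]
force: [-4.6, -2.3, 9.7]
gripper_width: 0.024
finger_force: 62.0
```

>>> arm_command(
  motion=[
    {"x": 0, "y": 0, "z": 0, "wx": 0, "wy": 0, "wz": 0, "gripper": 0.04},
    {"x": 0, "y": 0, "z": 0, "wx": 0, "wy": 0, "wz": 0, "gripper": 0.04},
    {"x": 0, "y": 0, "z": 0, "wx": 0, "wy": 0, "wz": 0, "gripper": 0.04},
    {"x": 0, "y": 0, "z": 0, "wx": 0, "wy": 0, "wz": 0, "gripper": 0.04},
    {"x": 0, "y": 0, "z": -0.04, "wx": 0, "wy": 0, "wz": 0, "gripper": 0.04},
    {"x": 0, "y": 0, "z": -0.09, "wx": 0, "wy": 0, "wz": 0, "gripper": 0.085},
    {"x": 0, "y": 0, "z": -0.12, "wx": 0, "wy": 0, "wz": 0, "gripper": 0.085},
    {"x": 0, "y": 0, "z": -0.12, "wx": 0, "wy": 0, "wz": 0, "gripper": 0.085},
  ],
)

```text
time_s: 15.0
tool_pos: [0.4965, 0.3566, 0.1393]
tcp_rot: [[-0.996, -0.089, 0.005], [-0.089, 0.996, 0.004], [-0.005, 0.003, -1.0]]
force: [-0.2, -0.3, -0.8]
gripper_width: 0.0852
finger_force: 0.0
```

>>> arm_command(
  motion=[
    {"x": -0.016, "y": -0.06, "z": 0, "wx": 0, "wy": 0, "wz": 0, "gripper": 0.085},
    {"x": -0.032, "y": -0.12, "z": 0, "wx": 0, "wy": 0, "wz": 0, "gripper": 0.085},
    {"x": -0.048, "y": -0.18, "z": 0, "wx": 0, "wy": 0, "wz": 0, "gripper": 0.085},
    {"x": -0.064, "y": -0.24, "z": 0, "wx": 0, "wy": 0, "wz": 0, "gripper": 0.085},
    {"x": -0.08, "y": -0.3, "z": 0, "wx": 0, "wy": 0, "wz": 0, "gripper": 0.085},
    {"x": -0.096, "y": -0.36, "z": 0, "wx": 0, "wy": 0, "wz": 0, "gripper": 0.085},
    {"x": -0.112, "y": -0.42, "z": 0, "wx": 0, "wy": 0, "wz": 0, "gripper": 0.085},
    {"x": -0.129, "y": -0.479, "z": 0, "wx": 0, "wy": 0, "wz": 0, "gripper": 0.085},
    {"x": -0.129, "y": -0.479, "z": 0.04, "wx": 0, "wy": 0, "wz": 0, "gripper": 0.085},
    {"x": -0.129, "y": -0.479, "z": 0.08, "wx": 0, "wy": 0, "wz": 0, "gripper": 0.085},
    {"x": -0.129, "y": -0.479, "z": 0.08, "wx": 0, "wy": 0, "wz": 0, "gripper": 0.085},
  ],
)

```text
time_s: 16.38
tool_pos: [0.6618, -0.1102, 0.0511]
tcp_rot: [[-0.996, -0.089, -0.01], [-0.089, 0.996, 0.001], [0.01, 0.002, -1.0]]
force: [-0.3, 0.3, 0.4]
gripper_width: 0.0853
finger_force: 0.0
```

>>> arm_command(
  motion=[
    {"x": 0, "y": 0, "z": 0.02, "wx": 0, "wy": 0, "wz": 0, "gripper": 0.085},
    {"x": 0, "y": 0, "z": 0.035, "wx": 0, "wy": 0, "wz": 0, "gripper": 0.085},
    {"x": 0, "y": 0, "z": 0.044, "wx": 0, "wy": 0, "wz": 0, "gripper": 0.085},
    {"x": 0, "y": 0, "z": 0.044, "wx": 0, "wy": 0, "wz": 0, "gripper": 0.085},
    {"x": 0, "y": 0, "z": 0.044, "wx": 0, "wy": 0, "wz": 0, "gripper": 0.085},
  ],
)

```text
time_s: 17.0
tool_pos: [0.6667, -0.1106, 0.013]
tcp_rot: [[-0.996, -0.089, 0.001], [-0.089, 0.996, -0.0], [-0.001, -0.0, -1.0]]
force: [0.2, -0.7, 0.1]
gripper_width: 0.085
finger_force: 0.0
```

>>> arm_command(
  motion=[
    {"x": 0, "y": 0, "z": 0.004, "wx": 0, "wy": 0, "wz": 0, "gripper": 0.07},
    {"x": 0, "y": 0, "z": 0.004, "wx": 0, "wy": 0, "wz": 0, "gripper": 0.04},
    {"x": 0, "y": 0, "z": 0.004, "wx": 0, "wy": 0, "wz": 0, "gripper": 0.04},
    {"x": 0, "y": 0, "z": 0.004, "wx": 0, "wy": 0, "wz": 0, "gripper": 0.04},
    {"x": 0, "y": 0, "z": 0.004, "wx": 0, "wy": 0, "wz": 0, "gripper": 0.04},
    {"x": 0, "y": 0, "z": 0.004, "wx": 0, "wy": 0, "wz": 0, "gripper": 0.04},
    {"x": 0, "y": 0, "z": 0.004, "wx": 0, "wy": 0, "wz": 0, "gripper": 0.04},
  ],
)

```text
time_s: 17.88
tool_pos: [0.6668, -0.1105, 0.0092]
tcp_rot: [[-0.996, -0.089, 0.001], [-0.089, 0.996, -0.0], [-0.001, -0.0, -1.0]]
force: [-0.8, 0.5, 4.7]
gripper_width: 0.0574
finger_force: 64.0
```

>>> arm_command(
  motion=[
    {"x": 0, "y": 0, "z": -0.03, "wx": 0, "wy": 0, "wz": 0, "gripper": 0.04},
    {"x": 0, "y": 0.02, "z": -0.07, "wx": 0, "wy": 0, "wz": 0, "gripper": 0.04},
    {"x": 0.01, "y": 0.075, "z": -0.08, "wx": 0, "wy": 0, "wz": 0, "gripper": 0.04},
    {"x": 0.017, "y": 0.13, "z": -0.08, "wx": 0, "wy": 0, "wz": 0, "gripper": 0.04},
    {"x": 0.024, "y": 0.185, "z": -0.08, "wx": 0, "wy": 0, "wz": 0, "gripper": 0.04},
    {"x": 0.031, "y": 0.24, "z": -0.08, "wx": 0, "wy": 0, "wz": 0, "gripper": 0.04},
    {"x": 0.038, "y": 0.295, "z": -0.08, "wx": 0, "wy": 0, "wz": 0, "gripper": 0.04},
    {"x": 0.044, "y": 0.35, "z": -0.08, "wx": 0, "wy": 0, "wz": 0, "gripper": 0.04},
    {"x": 0.05, "y": 0.403, "z": -0.08, "wx": 0, "wy": 0, "wz": 0, "gripper": 0.04},
    {"x": 0.05, "y": 0.403, "z": -0.08, "wx": 0, "wy": 0, "wz": 0, "gripper": 0.04},
    {"x": 0.05, "y": 0.403, "z": -0.05, "wx": 0, "wy": 0, "wz": 0, "gripper": 0.04},
    {"x": 0.05, "y": 0.403, "z": -0.03, "wx": 0, "wy": 0, "wz": 0, "gripper": 0.04},
  ],
)

```text
time_s: 19.38
tool_pos: [0.5799, 0.2849, 0.0365]
tcp_rot: [[-0.996, -0.088, -0.002], [-0.088, 0.996, -0.002], [0.002, -0.002, -1.0]]
force: [-0.6, -1.1, -0.9]
gripper_width: 0.0574
finger_force: 64.1
```

>>> arm_command(
  motion=[
    {"x": 0, "y": 0, "z": 0.0, "wx": 0, "wy": 0, "wz": 0, "gripper": 0.04},
    {"x": 0, "y": 0, "z": 0.01, "wx": 0, "wy": 0, "wz": 0, "gripper": 0.04},
    {"x": 0, "y": 0, "z": 0.018, "wx": 0, "wy": 0, "wz": 0, "gripper": 0.04},
    {"x": 0, "y": 0, "z": 0.024, "wx": 0, "wy": 0, "wz": 0, "gripper": 0.04},
    {"x": 0, "y": 0, "z": 0.027, "wx": 0, "wy": 0, "wz": 0, "gripper": 0.04},
    {"x": 0, "y": 0, "z": 0.027, "wx": 0, "wy": 0, "wz": 0, "gripper": 0.04},
    {"x": 0, "y": 0, "z": 0.027, "wx": 0, "wy": 0, "wz": 0, "gripper": 0.04},
  ],
)

```text
time_s: 20.25
tool_pos: [0.5804, 0.2864, 0.0122]
tcp_rot: [[-0.996, -0.089, 0.0], [-0.089, 0.996, -0.0], [-0.0, -0.0, -1.0]]
force: [-2.2, -1.2, 5.8]
gripper_width: 0.0576
finger_force: 64.7
```

>>> arm_command(
  motion=[
    {"x": 0, "y": 0, "z": 0, "wx": 0, "wy": 0, "wz": 0, "gripper": 0.068},
    {"x": 0, "y": 0, "z": 0, "wx": 0, "wy": 0, "wz": 0, "gripper": 0.068},
    {"x": 0, "y": 0, "z": 0, "wx": 0, "wy": 0, "wz": 0, "gripper": 0.068},
    {"x": 0, "y": 0, "z": -0.01, "wx": 0, "wy": 0, "wz": 0, "gripper": 0.072},
    {"x": 0, "y": 0, "z": -0.04, "wx": 0, "wy": 0, "wz": 0, "gripper": 0.085},
    {"x": 0, "y": 0, "z": -0.09, "wx": 0, "wy": 0, "wz": 0, "gripper": 0.085},
    {"x": 0, "y": 0, "z": -0.12, "wx": 0, "wy": 0, "wz": 0, "gripper": 0.085},
    {"x": 0, "y": 0, "z": -0.12, "wx": 0, "wy": 0, "wz": 0, "gripper": 0.085},
  ],
)

```text
time_s: 21.25
tool_pos: [0.5825, 0.2878, 0.1354]
tcp_rot: [[-0.996, -0.089, 0.007], [-0.089, 0.996, 0.003], [-0.007, 0.003, -1.0]]
force: [-0.1, -0.3, 0.4]
gripper_width: 0.085
finger_force: 0.0
```

>>> arm_command(
  motion=[
    {"x": -0.003, "y": -0.055, "z": 0, "wx": 0, "wy": 0, "wz": 0, "gripper": 0.06},
    {"x": -0.006, "y": -0.11, "z": 0, "wx": 0, "wy": 0, "wz": 0.04, "gripper": 0.06},
    {"x": -0.009, "y": -0.165, "z": 0, "wx": 0, "wy": 0, "wz": 0.085, "gripper": 0.06},
    {"x": -0.012, "y": -0.22, "z": 0, "wx": 0, "wy": 0, "wz": 0.085, "gripper": 0.06},
    {"x": -0.015, "y": -0.27, "z": 0, "wx": 0, "wy": 0, "wz": 0.085, "gripper": 0.06},
    {"x": -0.015, "y": -0.288, "z": 0.03, "wx": 0, "wy": 0, "wz": 0.085, "gripper": 0.06},
    {"x": -0.015, "y": -0.288, "z": 0.06, "wx": 0, "wy": 0, "wz": 0.085, "gripper": 0.06},
    {"x": -0.015, "y": -0.288, "z": 0.08, "wx": 0, "wy": 0, "wz": 0.085, "gripper": 0.06},
    {"x": -0.015, "y": -0.288, "z": 0.1, "wx": 0, "wy": 0, "wz": 0.085, "gripper": 0.06},
    {"x": -0.015, "y": -0.288, "z": 0.12, "wx": 0, "wy": 0, "wz": 0.085, "gripper": 0.06},
    {"x": -0.015, "y": -0.288, "z": 0.12, "wx": 0, "wy": 0, "wz": 0.085, "gripper": 0.06},
    {"x": -0.015, "y": -0.288, "z": 0.12, "wx": 0, "wy": 0, "wz": 0.085, "gripper": 0.06},
  ],
)

```text
time_s: 22.75
tool_pos: [0.6217, 0.0011, 0.0119]
tcp_rot: [[-1.0, -0.004, 0.001], [-0.004, 1.0, 0.0], [-0.001, 0.0, -1.0]]
force: [-0.2, 0.4, 0.2]
gripper_width: 0.0597
finger_force: 0.0
```

Down 3 mm more, then close.

>>> arm_command(
  motion=[
    {"x": 0, "y": 0, "z": 0.003, "wx": 0, "wy": 0, "wz": 0, "gripper": 0.05},
    {"x": 0, "y": 0, "z": 0.003, "wx": 0, "wy": 0, "wz": 0, "gripper": 0.04},
    {"x": 0, "y": 0, "z": 0.003, "wx": 0, "wy": 0, "wz": 0, "gripper": 0.03},
    {"x": 0, "y": 0, "z": 0.003, "wx": 0, "wy": 0, "wz": 0, "gripper": 0.005},
    {"x": 0, "y": 0, "z": 0.003, "wx": 0, "wy": 0, "wz": 0, "gripper": 0.005},
    {"x": 0, "y": 0, "z": 0.003, "wx": 0, "wy": 0, "wz": 0, "gripper": 0.005},
    {"x": 0, "y": 0, "z": 0.003, "wx": 0, "wy": 0, "wz": 0, "gripper": 0.005},
  ],
)

```text
time_s: 23.62
tool_pos: [0.6214, 0.0009, 0.0088]
tcp_rot: [[-1.0, -0.004, 0.001], [-0.004, 1.0, -0.0], [-0.001, -0.0, -1.0]]
force: [-1.2, -0.0, 6.0]
gripper_width: 0.0182
finger_force: 61.6
```

>>> arm_command(
  motion=[
    {"x": 0, "y": 0, "z": -0.03, "wx": 0, "wy": 0, "wz": 0, "gripper": 0.005},
    {"x": 0, "y": 0, "z": -0.08, "wx": 0, "wy": 0, "wz": 0, "gripper": 0.005},
    {"x": -0.01, "y": -0.04, "z": -0.12, "wx": 0, "wy": 0, "wz": 0, "gripper": 0.005},
    {"x": -0.02, "y": -0.08, "z": -0.16, "wx": 0, "wy": 0, "wz": 0, "gripper": 0.005},
    {"x": -0.03, "y": -0.12, "z": -0.2, "wx": 0, "wy": 0, "wz": 0, "gripper": 0.005},
    {"x": -0.04, "y": -0.16, "z": -0.24, "wx": 0, "wy": 0, "wz": 0, "gripper": 0.005},
    {"x": -0.05, "y": -0.2, "z": -0.27, "wx": 0, "wy": 0, "wz": 0, "gripper": 0.005},
    {"x": -0.06, "y": -0.25, "z": -0.29, "wx": 0, "wy": 0, "wz": 0, "gripper": 0.005},
    {"x": -0.06, "y": -0.3, "z": -0.29, "wx": 0, "wy": 0, "wz": 0, "gripper": 0.005},
    {"x": -0.06, "y": -0.3, "z": -0.29, "wx": 0, "wy": 0, "wz": 0, "gripper": 0.005},
    {"x": -0.06, "y": -0.3, "z": -0.29, "wx": 0, "wy": 0, "wz": 0, "gripper": 0.005},
  ],
)

```text
time_s: 25.0
tool_pos: [0.6819, -0.2982, 0.2968]
tcp_rot: [[-1.0, -0.004, -0.002], [-0.004, 1.0, 0.002], [0.002, 0.002, -1.0]]
force: [0.6, 0.8, -0.8]
gripper_width: 0.0181
finger_force: 60.9
```

```bash
python3 -c "
from h import *
st,im,D=wlook(['tray2','brush','small_tin'],'t2')
print(st['tool_pos'])"
```

```text
tray2 [(0.63, [0.575, -0.52, 0.001]), (0.36, [0.472, -0.005, 0.004])] (0.69, 'px', 256, 374, 0, 129, 'top', np.float64(0.0115), [[546.8, -298.9], [166.3, 156.5], 1.1])
brush [(0.75, [0.722, -0.3, 0.287])] (0.81, 'px', 290, 342, 174, 342, 'top', np.float64(0.3085), [[685.1, -298.6], [98.4, 29.6], 0.0])
small_tin [(0.71, [0.47, -0.12, -0.002])] (0.93, 'px', 430, 492, 0, 28, 'top', np.float64(0.062), [[489.1, -120.2], [49.1, 16.0], 88.3])
[ 0.68194627 -0.29819771  0.29675947]
```

View pics/t2.png

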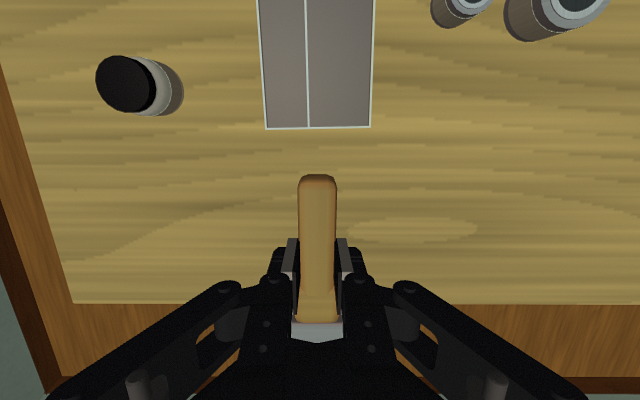

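The wrist view shows tray2's far end at rows 0–129, cols 256–376, with the long bay on the left (−y), and the brush handle held straight. Next I'll fit the tray edges.

```bash
python3 -c "
from h import *
st=bot.observe(); im,D=vision.grab_frame('wrist'); m=finder.outline_of('wrist','tray2')[0]['mask']
def pt(l): return np.array([cloud('wrist',D,s,st).mean(0) for s in l])
def one(v,u):
    s=np.zeros_like(m); s[v,u]=1; return s
L=[];R=[];B=[]
for v in range(5,122,6):
    u=np.nonzero(m[v])[0]; L.append(one(v,u.min()+1)); R.append(one(v,u.max()-1))
for u in range(275,365,6):
    v=np.nonzero(m[:,u])[0]; B.append(one(v.max()-1,u))
for n,q in (('L',L),('R',R)):
    p=pt(q); f=np.polyfit(p[:,0],p[:,1],1); print(n,np.degrees(np.arctan(f[0])),np.polyval(f,.525),np.std(p[:,1]-np.polyval(f,p[:,0])))
p=pt(B); f=np.polyfit(p[:,1],p[:,0],1); print('B',np.degrees(np.arctan(-f[0])),np.polyval(f,-.3),np.std(p[:,0]-np.polyval(f,p[:,1])))
"
```

```text
L 1.4975330965746008 -0.3758429723934662 0.0005699492230962186
R 1.3254033943090637 -0.2232900602531327 0.000586841037435847
B 1.3262107686882174 0.6278933307799189 0.0005026884587160294
```

>>> arm_command(
  motion=[
    {"x": 0.05, "y": -0.012, "z": 0.02, "wx": 0, "wy": 0, "wz": -0.02, "gripper": 0.005},
    {"x": 0.1, "y": -0.023, "z": 0.05, "wx": 0, "wy": 0, "wz": -0.02, "gripper": 0.005},
    {"x": 0.15, "y": -0.035, "z": 0.08, "wx": 0, "wy": 0, "wz": -0.02, "gripper": 0.005},
    {"x": 0.19, "y": -0.046, "z": 0.12, "wx": 0, "wy": 0, "wz": -0.02, "gripper": 0.005},
    {"x": 0.197, "y": -0.046, "z": 0.16, "wx": 0, "wy": 0, "wz": -0.02, "gripper": 0.005},
    {"x": 0.197, "y": -0.046, "z": 0.2, "wx": 0, "wy": 0, "wz": -0.02, "gripper": 0.005},
    {"x": 0.197, "y": -0.046, "z": 0.23, "wx": 0, "wy": 0, "wz": -0.02, "gripper": 0.005},
    {"x": 0.197, "y": -0.046, "z": 0.25, "wx": 0, "wy": 0, "wz": -0.02, "gripper": 0.005},
    {"x": 0.197, "y": -0.046, "z": 0.265, "wx": 0, "wy": 0, "wz": -0.02, "gripper": 0.005},
    {"x": 0.197, "y": -0.046, "z": 0.265, "wx": 0, "wy": 0, "wz": -0.02, "gripper": 0.005},
    {"x": 0.197, "y": -0.046, "z": 0.265, "wx": 0, "wy": 0, "wz": -0.02, "gripper": 0.005},
  ],
)

```text
time_s: 26.82
tool_pos: [0.4863, -0.3461, 0.0343]
tcp_rot: [[-1.0, -0.024, 0.002], [-0.024, 1.0, -0.001], [-0.002, -0.001, -1.0]]
force: [0.7, 0.0, -0.9]
gripper_width: 0.0182
finger_force: 60.9
```

```bash
python3 -c "
from h import *
for c in ('scene','side'):
    im,D=vision.grab_frame(c)
    print([(n,round(l['confidence'],2),toworld(c,l['position'])[0].round(3)) for n in ('brush','screwdriver','tape','switch') for l in finder.landmark_of(c,n)[:1]])
    if c=='side': save('p2',cv2.resize(im[90:240,240:440],(800,600)))
"
```

```text
[('brush', 0.87, array([ 0.531, -0.345,  0.028])), ('screwdriver', 0.7, array([0.523, 0.359, 0.008])), ('tape', 0.58, array([0.585, 0.286, 0.004])), ('switch', 0.95, array([0.476, 0.274, 0.009]))]
[('tape', 0.73, array([0.583, 0.288, 0.005])), ('switch', 0.69, array([0.474, 0.278, 0.003]))]
```

View pics/p2.png

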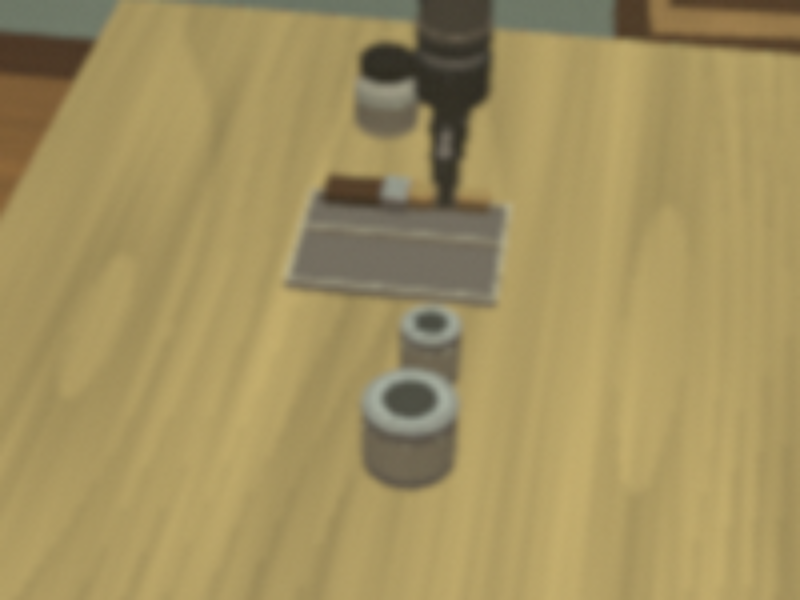

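The brush hangs level over the long bay (crop 330–490, 190), between the ends. Now I'll lower and release.

>>> arm_command(
  motion=[
    {"x": 0, "y": 0, "z": 0.01, "wx": 0, "wy": 0, "wz": 0, "gripper": 0.005},
    {"x": 0, "y": 0, "z": 0.017, "wx": 0, "wy": 0, "wz": 0, "gripper": 0.005},
    {"x": 0, "y": 0, "z": 0.02, "wx": 0, "wy": 0, "wz": 0, "gripper": 0.005},
    {"x": 0, "y": 0, "z": 0.022, "wx": 0, "wy": 0, "wz": 0, "gripper": 0.005},
    {"x": 0, "y": 0, "z": 0.022, "wx": 0, "wy": 0, "wz": 0, "gripper": 0.005},
    {"x": 0, "y": 0, "z": 0.022, "wx": 0, "wy": 0, "wz": 0, "gripper": 0.005},
  ],
)

```text
time_s: 28.08
tool_pos: [0.4852, -0.3454, 0.0118]
tcp_rot: [[-1.0, -0.024, -0.001], [-0.024, 1.0, 0.0], [0.001, 0.0, -1.0]]
force: [-2.6, 2.2, 5.0]
gripper_width: 0.0181
finger_force: 61.7
```

>>> arm_command(
  motion=[
    {"x": 0, "y": 0, "z": 0, "wx": 0, "wy": 0, "wz": 0, "gripper": 0.026},
    {"x": 0, "y": 0, "z": 0, "wx": 0, "wy": 0, "wz": 0, "gripper": 0.026},
    {"x": 0, "y": 0, "z": 0, "wx": 0, "wy": 0, "wz": 0, "gripper": 0.026},
    {"x": 0, "y": 0, "z": 0, "wx": 0, "wy": 0, "wz": 0, "gripper": 0.026},
    {"x": 0, "y": 0, "z": -0.02, "wx": 0, "wy": 0, "wz": 0, "gripper": 0.028},
    {"x": 0, "y": 0, "z": -0.06, "wx": 0, "wy": 0, "wz": 0, "gripper": 0.03},
    {"x": 0, "y": 0, "z": -0.12, "wx": 0, "wy": 0, "wz": 0, "gripper": 0.085},
    {"x": 0, "y": 0, "z": -0.12, "wx": 0, "wy": 0, "wz": 0, "gripper": 0.085},
    {"x": 0, "y": 0, "z": -0.12, "wx": 0, "wy": 0, "wz": 0, "gripper": 0.085},
  ],
)

```text
time_s: 29.2
tool_pos: [0.4855, -0.3457, 0.1324]
tcp_rot: [[-1.0, -0.024, 0.001], [-0.024, 1.0, -0.001], [-0.001, -0.001, -1.0]]
force: [0.3, 0.1, -0.2]
gripper_width: 0.0821
finger_force: 0.0
```

>>> arm_command(
  motion=[
    {"x": 0.001, "y": 0.03, "z": 0, "wx": 0, "wy": 0, "wz": 0.18, "gripper": 0.085},
    {"x": 0.002, "y": 0.06, "z": 0, "wx": 0, "wy": 0, "wz": 0.36, "gripper": 0.085},
    {"x": 0.004, "y": 0.09, "z": 0, "wx": 0, "wy": 0, "wz": 0.54, "gripper": 0.085},
    {"x": 0.006, "y": 0.12, "z": 0, "wx": 0, "wy": 0, "wz": 0.72, "gripper": 0.085},
    {"x": 0.008, "y": 0.15, "z": 0, "wx": 0, "wy": 0, "wz": 0.9, "gripper": 0.085},
    {"x": 0.01, "y": 0.18, "z": 0, "wx": 0, "wy": 0, "wz": 1.08, "gripper": 0.085},
    {"x": 0.01, "y": 0.21, "z": 0, "wx": 0, "wy": 0, "wz": 1.26, "gripper": 0.085},
    {"x": 0.01, "y": 0.227, "z": 0, "wx": 0, "wy": 0, "wz": 1.44, "gripper": 0.085},
    {"x": 0.01, "y": 0.227, "z": 0, "wx": 0, "wy": 0, "wz": 1.595, "gripper": 0.085},
    {"x": 0.01, "y": 0.227, "z": 0, "wx": 0, "wy": 0, "wz": 1.595, "gripper": 0.085},
    {"x": 0.01, "y": 0.227, "z": 0, "wx": 0, "wy": 0, "wz": 1.595, "gripper": 0.085},
  ],
)

```text
time_s: 30.58
tool_pos: [0.4694, -0.1191, 0.1307]
tcp_rot: [[-0.002, 1.0, -0.001], [1.0, 0.002, 0.0], [0.0, -0.001, -1.0]]
force: [-0.2, 0.2, 0.2]
gripper_width: 0.0852
finger_force: 0.0
```

>>> arm_command(
  motion=[
    {"x": 0, "y": 0, "z": 0.03, "wx": 0, "wy": 0, "wz": 0, "gripper": 0.085},
    {"x": 0, "y": 0, "z": 0.055, "wx": 0, "wy": 0, "wz": 0, "gripper": 0.085},
    {"x": 0, "y": 0, "z": 0.075, "wx": 0, "wy": 0, "wz": 0, "gripper": 0.085},
    {"x": 0, "y": 0, "z": 0.09, "wx": 0, "wy": 0, "wz": 0, "gripper": 0.085},
    {"x": 0, "y": 0, "z": 0.102, "wx": 0, "wy": 0, "wz": 0, "gripper": 0.085},
    {"x": 0, "y": 0, "z": 0.102, "wx": 0, "wy": 0, "wz": 0, "gripper": 0.085},
    {"x": 0, "y": 0, "z": 0.102, "wx": 0, "wy": 0, "wz": 0, "gripper": 0.085},
  ],
)

```text
time_s: 31.45
tool_pos: [0.4705, -0.1191, 0.0298]
tcp_rot: [[-0.0, 1.0, 0.001], [1.0, 0.0, -0.0], [-0.0, 0.001, -1.0]]
force: [-0.2, 0.0, 0.9]
gripper_width: 0.085
finger_force: 0.0
```

>>> arm_command(
  motion=[
    {"x": 0, "y": 0, "z": 0, "wx": 0, "wy": 0, "wz": 0, "gripper": 0.065},
    {"x": 0, "y": 0, "z": 0, "wx": 0, "wy": 0, "wz": 0, "gripper": 0.04},
    {"x": 0, "y": 0, "z": 0, "wx": 0, "wy": 0, "wz": 0, "gripper": 0.04},
    {"x": 0, "y": 0, "z": 0, "wx": 0, "wy": 0, "wz": 0, "gripper": 0.04},
    {"x": 0, "y": 0, "z": 0, "wx": 0, "wy": 0, "wz": 0, "gripper": 0.04},
    {"x": 0, "y": 0, "z": 0, "wx": 0, "wy": 0, "wz": 0, "gripper": 0.04},
    {"x": 0, "y": 0, "z": 0, "wx": 0, "wy": 0, "wz": 0, "gripper": 0.04},
  ],
)

```text
time_s: 32.33
tool_pos: [0.4706, -0.1191, 0.0302]
tcp_rot: [[-0.0, 1.0, 0.001], [1.0, 0.0, -0.0], [-0.0, 0.001, -1.0]]
force: [-1.7, 0.8, 4.8]
gripper_width: 0.0534
finger_force: 63.1
```

>>> arm_command(
  motion=[
    {"x": 0, "y": 0, "z": -0.025, "wx": 0, "wy": 0, "wz": 0, "gripper": 0.04},
    {"x": -0.005, "y": 0, "z": -0.05, "wx": 0, "wy": 0, "wz": 0, "gripper": 0.04},
    {"x": -0.05, "y": 0.02, "z": -0.05, "wx": 0, "wy": 0, "wz": 0, "gripper": 0.04},
    {"x": -0.1, "y": 0.04, "z": -0.05, "wx": 0, "wy": 0, "wz": 0, "gripper": 0.04},
    {"x": -0.135, "y": 0.053, "z": -0.05, "wx": 0, "wy": 0, "wz": 0, "gripper": 0.04},
    {"x": -0.149, "y": 0.053, "z": -0.05, "wx": 0, "wy": 0, "wz": 0, "gripper": 0.04},
    {"x": -0.149, "y": 0.053, "z": -0.04, "wx": 0, "wy": 0, "wz": 0, "gripper": 0.04},
    {"x": -0.149, "y": 0.053, "z": -0.025, "wx": 0, "wy": 0, "wz": 0, "gripper": 0.04},
    {"x": -0.149, "y": 0.053, "z": -0.012, "wx": 0, "wy": 0, "wz": 0, "gripper": 0.04},
    {"x": -0.149, "y": 0.053, "z": -0.006, "wx": 0, "wy": 0, "wz": 0, "gripper": 0.04},
    {"x": -0.149, "y": 0.053, "z": -0.003, "wx": 0, "wy": 0, "wz": 0, "gripper": 0.04},
    {"x": -0.149, "y": 0.053, "z": -0.003, "wx": 0, "wy": 0, "wz": 0, "gripper": 0.04},
  ],
)

```text
time_s: 33.83
tool_pos: [0.5228, -0.267, 0.0333]
tcp_rot: [[-0.001, 1.0, -0.001], [1.0, 0.001, 0.001], [0.001, -0.001, -1.0]]
force: [-2.6, 2.6, 5.2]
gripper_width: 0.0534
finger_force: 64.7
```

>>> arm_command(
  motion=[
    {"x": 0, "y": 0, "z": 0, "wx": 0, "wy": 0, "wz": 0, "gripper": 0.04},
    {"x": 0, "y": 0, "z": 0, "wx": 0, "wy": 0, "wz": 0, "gripper": 0.04},
  ],
)

```text
time_s: 34.08
tool_pos: [0.5228, -0.267, 0.0333]
tcp_rot: [[-0.001, 1.0, -0.001], [1.0, 0.001, 0.001], [0.001, -0.001, -1.0]]
force: [-2.4, 2.1, 5.0]
gripper_width: 0.0536
finger_force: 64.7
```

Release, rise, and retreat so the trays are clear to the cameras.

>>> arm_command(
  motion=[
    {"x": 0, "y": 0, "z": 0, "wx": 0, "wy": 0, "wz": 0, "gripper": 0.08},
    {"x": 0, "y": 0, "z": 0, "wx": 0, "wy": 0, "wz": 0, "gripper": 0.08},
    {"x": 0, "y": 0, "z": 0, "wx": 0, "wy": 0, "wz": 0, "gripper": 0.08},
    {"x": 0, "y": 0, "z": 0, "wx": 0, "wy": 0, "wz": 0, "gripper": 0.08},
    {"x": 0, "y": 0, "z": -0.03, "wx": 0, "wy": 0, "wz": 0, "gripper": 0.085},
    {"x": 0, "y": 0, "z": -0.08, "wx": 0, "wy": 0, "wz": 0, "gripper": 0.085},
    {"x": 0, "y": 0, "z": -0.14, "wx": 0, "wy": 0, "wz": 0, "gripper": 0.085},
    {"x": 0, "y": 0, "z": -0.2, "wx": 0, "wy": 0, "wz": 0, "gripper": 0.085},
    {"x": 0.05, "y": 0, "z": -0.26, "wx": 0, "wy": 0, "wz": 0, "gripper": 0.085},
    {"x": 0.11, "y": 0, "z": -0.27, "wx": 0, "wy": 0, "wz": 0, "gripper": 0.085},
    {"x": 0.17, "y": 0, "z": -0.27, "wx": 0, "wy": 0, "wz": 0, "gripper": 0.085},
    {"x": 0.22, "y": 0, "z": -0.27, "wx": 0, "wy": 0, "wz": 0, "gripper": 0.085},
  ],
)

```text
time_s: 35.58
tool_pos: [0.523, -0.0458, 0.3031]
tcp_rot: [[-0.0, 1.0, 0.002], [1.0, 0.0, 0.0], [0.0, 0.002, -1.0]]
force: [1.3, 0.1, -0.8]
gripper_width: 0.0853
finger_force: 0.0
```

>>> arm_command(
  motion=[
    {"x": 0.06, "y": 0, "z": 0, "wx": 0, "wy": 0, "wz": 0, "gripper": 0.085},
    {"x": 0.12, "y": 0, "z": 0, "wx": 0, "wy": 0, "wz": 0, "gripper": 0.085},
    {"x": 0.12, "y": 0, "z": 0, "wx": 0, "wy": 0, "wz": 0, "gripper": 0.085},
    {"x": 0.12, "y": 0, "z": 0, "wx": 0, "wy": 0, "wz": 0, "gripper": 0.085},
  ],
)

```text
time_s: 36.08
tool_pos: [0.5229, 0.0713, 0.3022]
tcp_rot: [[0.0, 1.0, -0.0], [1.0, -0.0, -0.001], [-0.001, -0.0, -1.0]]
force: [-1.0, -0.5, -0.5]
gripper_width: 0.0853
finger_force: 0.0
```

```bash
python3 -c "
from h import *
N='screwdriver brush switch tape small_tin large_tin jar spray_can'.split()
c3=np.array([.5265,.3135]);c2=np.array([.5245,-.2995])
P=[]
for c in ('scene','side','wrist'):
    st=bot.observe(); im,D=vision.grab_frame(c); print(c)
    P.append(im)
    for n in N:
        for l in finder.landmark_of(c,n)[:1]:
            w=toworld(c,l['position'],st)[0]; a,o=(np.radians(1.35),c2) if w[1]<0 else (np.radians(5.1),c3)
            r=np.array([[np.cos(a),np.sin(a)],[-np.sin(a),np.cos(a)]])@(w[:2]-o)
            print(n,round(l['confidence'],2),w.round(3),'tray',r.round(3))
save('e1',np.hstack([cv2.resize(P[0][60:360,200:520],(400,375)),cv2.resize(P[1][80:380,230:550],(400,375))])); save('e2',P[2])
print(bot.observe()['time_s'])"
```

```text
scene
screwdriver 0.94 [0.521 0.36  0.009] tray [-0.001  0.047]
brush 0.62 [ 0.575 -0.528 -0.002] tray [ 0.045 -0.229]
tape 0.67 [0.584 0.289 0.004] tray [ 0.055 -0.03 ]
small_tin 0.78 [ 0.523 -0.266 -0.001] tray [-0.     0.034]
large_tin 0.74 [ 0.465 -0.004 -0.001] tray [-0.053  0.297]
jar 0.66 [ 0.578 -0.528  0.001] tray [ 0.048 -0.229]
spray_can 0.71 [ 0.518  0.572 -0.001] tray [0.014 0.258]
side
screwdriver 0.64 [0.524 0.353 0.007] tray [0.001 0.039]
brush 0.77 [ 0.526 -0.348  0.004] tray [ 0.    -0.048]
tape 0.77 [0.583 0.289 0.004] tray [ 0.054 -0.029]
small_tin 0.67 [ 0.52  -0.268  0.003] tray [-0.004  0.031]
jar 0.41 [ 0.574 -0.534 -0.001] tray [ 0.044 -0.236]
spray_can 0.61 [0.516 0.564 0.002] tray [0.012 0.25 ]
wrist
switch 0.67 [ 0.478  0.272 -0.001] tray [-0.052 -0.037]
tape 0.76 [0.578 0.291 0.004] tray [ 0.049 -0.027]
small_tin 0.79 [ 0.52  -0.269 -0.001] tray [-0.004  0.03 ]
large_tin 0.79 [ 0.471 -0.006 -0.002] tray [-0.046  0.295]
37.425
```

View pics/e1.png

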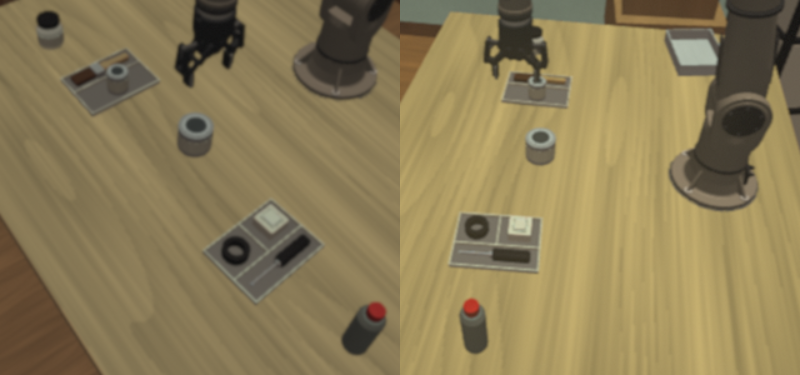

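View pics/e2.png

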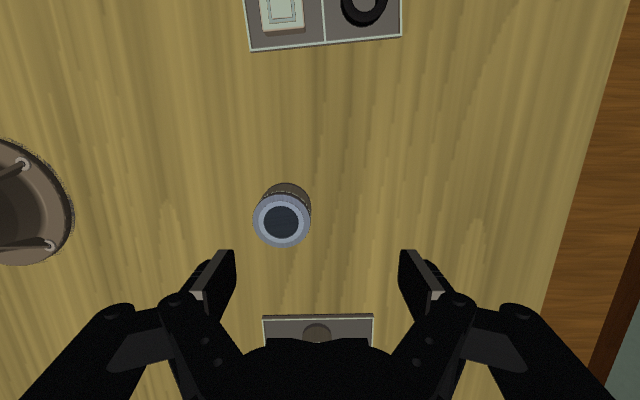

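Both pictures show every item in its own bay: tape (235,250), switch (270,217) and screwdriver (285,258) in tray3, brush and small tin in tray2. The large tin, spray can and jar have not moved, and the gripper is clear. Handing in.

```bash
python3 -c "
from h import *
print(bot.hand_in())"
```

```text
the job is handed in; nothing more can be done
None
```

Both kits are packed and the job is handed in: the final camera check showed every item in its correct bay and the large tin, spray can and jar unmoved, but the hand-in returned no verdict.

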